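# Start the cordless-tool battery charger from its membrane keypad

### The job

The tool battery is already seated in the blue charger on the garage bench. Set the charger to fast charge by pressing its yellow key with closed fingers firmly down to its stop, holding about half a second and letting go, then start it by pressing its green key the same way. Do not press so hard as to crush the keypad, and leave the charger's red stop key and the orange tester alone.

Things in the scene. Friction and masses are not known exactly. Their poses are not given: they have to be found in the camera images.
- key_fast: Yellow membrane key (fast charge), 34 x 34 mm, on the top of the fixed blue charger (200 x 240 x 75 mm high). Origin: centre of its upper face, 78.5 mm above the bench, 3.5 mm proud of the charger's top. Axes: z up, x to the charger's rear, y along the row of keys. Travel 1.5 mm straight down on a spring: gives at 2 N, at its stop at 6 N. Switches at 5 N held for 0.3 s; crushed above 50 N.
- key_start: Green membrane key (start), the middle of the row on the same charger, its centre 60 mm to the -y side of the yellow one; same size, origin, axes, travel and forces as key_fast. Behind the row (+x), from 67 mm off the keys' centres, stands a docked battery pack 150 mm wide, rising 41 mm above the charger's top.
- key_stop: Red membrane key (stop), its centre 60 mm to the -y side of the green one; same size, origin, axes and travel as key_fast. Must not be pressed (over 2 N).
- tester: A look-alike machine: fixed orange bench tester, 150 x 120 x 59 mm high, with its own small green and yellow keys. Origin: centre of its underside on the bench. Must not be pressed or bumped (over 2 N). The charger may stand to its left or right.
Mind the look-alikes: they are no part of the job. Of the things that look like the tester, the middle-sized one is meant.

How it is judged:
On the way, in this order (a step that is already met when the one before it is completed fails the run):
1. the yellow fast-charge key is pressed with at least 5 N for 0.3 s while the green key is free (contact force between key_fast and the fingers above 5 N and contact force between key_start and anything else below 1 N), for 0.3 s.
2. then the yellow key is let go and the green start key is pressed with at least 5 N for 0.3 s (contact force between key_start and the fingers above 5 N and contact force between key_fast and anything else below 1 N), for 0.3 s.
At the end, for the whole second after the job is handed in: The yellow key and then the green key of the blue charger have each been pressed with at least 5 N for 0.3 s, and all three charger keys and the tester are free of any touch (under 0.5 N) (contact force between each of key_fast, key_start, key_stop, tester and anything else below 0.5 N).
It fails at once if the red stop key is pressed with more than 2 N (contact force between key_stop and anything else above 2 N).
It fails at once if the orange tester is pressed or bumped with more than 2 N (contact force between tester and anything else above 2 N).
It fails at once if a key is pressed with more than 50 N and crushed (contact force between any of key_fast, key_start and anything else above 50 N).
It also fails if it takes over 38 s, if anything falls off the work surface, if the arm or the gripper's body presses on something with over 40 N, if the wrist force passes 120 N, or if a joint passes its speed limit or range.

### The arm

A 6-joint arm with a two-finger parallel gripper is mounted at the origin on the work surface. World frame = base frame: x ahead of the robot, y to its left, z up, the work surface at z = 0. Lengths are in m, angles in rad, forces in N, time in s.
With the tool pointing down it reaches from about 0.325 to 0.775 m from the base axis. Payload 5.5 kg.
Tool frame: the origin (TCP) lies between the finger pads; the fingertips stand 11 mm ahead of it and the grasp point (between the pads) lies 8 mm behind it; x points along the fingers, y is the direction in which the jaws open and shut, and the axes are right-handed (so a half turn about x gives the same grasp; the last joint's range is limited). The gripper opens to 88 mm and grips with 3 to 60 N. Pads are 20 mm wide; open, the fingers measure 115 mm over their backs; the gripper's body (75 mm by 178 mm) begins 61 mm behind the grasp point.
Start: joints at [1.188, 0.091, 1.231, -0, 1.82, -0.057], TCP at [0.192, 0.568, 0.234] pointing down, gripper open.
Joint ranges: [-2.87, 2.87], [-0.86, 2.18], [0.17, 2.46], [-1.51, 4.65], [0.06, 2.69], [-2.65, 2.65]. Speed limits (rad/s): [2.57, 2.57, 3.01, 3.14, 3.14, 3.14].

### API

Orientations are given as a unit quaternion [w, x, y, z].
In Python, from plant import status, viewer, bot gives the robot as it stands.
- The arm moves only by the tool play_rows, never from a script. Its argument "steps" is a list of rows, each a list of 3 entries, a list of its own where there are three numbers: the turn, a rotation vector about the tool's x, y, z in rad, then the shift along the tool's x, y, z in cm, then the finger opening in cm, from 0 to 8.78. In form: [[[rx, ry, rz], [x, y, z], claw], ...]. A call has 1 to 8 rows; each row is the pose to reach, as a shift and turn from the pose measured when the call began, along the tool's axes at that moment; what a row does not reach only later rows make up. A row lasts 1/10 s, in which the tool goes at most 50 mm and 8.59 degrees, less where a joint would pass 70% of its speed; a pose out of reach is approached as far as the arm can. A call with a gripper value outside its range is refused whole. The fingers move at their own pace and stop on an object; "newtons" is the grip in N (left out, the last holds). Time passes only in rows, so rows that repeat a pose let the fingers close. It gives the time, the measured TCP pose, the force and the opening at its end, in the units of the state.
- status.state(): the state, without advancing time (a new reading comes with each control period).
- viewer.camera(name): name is "scene" or "top" or "wrist"; returns (picture, depth): 480x640x3 uint8, red, green, blue; 480x640 float32, m along the optical axis (not along the pixel's ray), 0 where there is no reading.
- viewer.camera_params(name): a dict with "camera_matrix" (3x3 intrinsics, pixels), "camera_from_world" (4x4, takes a point from world to camera coordinates); the wrist camera has in their place "mount" (4x4, takes a point from camera to tool coordinates, whose origin is the TCP and whose axes are the tool frame's). Camera axes: x right, y down, z forward; pixel columns grow to the right and rows downward; lengths in m; the calibration is good to about 2 mm. A picture is of the moment at which its call begins: read the wrist's pose just before it. camera_params takes no time and is no camera call.
- bot.hand_in(): hands the job in, once; it reports no verdict.
The state is a dict: "t": time; "joint_positions": joint angles; "qd": joint speeds; "tau": joint torques, N m; "tcp_pos": TCP position; "eef_rot": TCP orientation; "contact_force": force on the tool from outside, world axes, zero at the start; "ft_torque": the same for the moment, N m; "finger_gap": finger opening in m.
Only numpy, scipy, OpenCV 4.12 (cv2) and the standard library are available. Lean on these libraries where they do the work, as an engineer would, in place of code of your own. Each camera call takes 0.05 s, during which the arm holds its last target. There are 200 camera calls.

## Working session

There is one attempt and no reset: what is moved stays moved. The work goes in short steps, Python scripts to look and compute and a tool call to move; the robot and the scene stay as the last step left them, time stands still between calls to the robot, and variables do not carry over. Pictures are saved under pics/ and viewed, about 8 in all and at most 12, crops included, and the job is handed in when it is done.

Besides the shell and the picture viewer there is one more tool, called after ">>>" as name(argument=value, ...) on one line, values as JSON. play_rows: Moves the arm, as the interface text tells. Its arguments: {"type":"object","properties":{"steps":{"type":"array"},"newtons":{"type":"number"}},"required":["steps"]}

```bash
mkdir -p pics; cat > h.py <<'E'
import numpy as np, cv2
from plant import status, viewer, bot
from scipy.spatial.transform import Rotation as R
def snap(n,f):
    p,d=viewer.camera(n); cv2.imwrite(f'pics/{f}.png',p[:,:,::-1]); np.save(f'pics/{f}.npy',d); return p,d
def world(n,d,u,v,w=2):
    c=viewer.camera_params(n); K=np.array(c["camera_matrix"]); T=np.linalg.inv(np.array(c["camera_from_world"]))
    q=d[v-w:v+w+1,u-w:u+w+1]; z=np.median(q[q>0])
    return (T@np.r_[np.linalg.inv(K)@[u,v,1]*z,1])[:3]
E
python3 - <<'E'
from h import *
print(status.state())
for n in("top","scene"): snap(n,n+"0")
E
```

```text
{'t': 0.0, 'joint_positions': array([ 1.18832338e+00,  9.18291427e-02,  1.23192393e+00,  5.05137200e-06,
        1.81979941e+00, -5.67062664e-02]), 'qd': array([ 0.00110868,  0.00034898, -0.00086897,  0.00157857,  0.00112786,
       -0.00072836]), 'tau': array([ 6.99719271e-05, -4.46457016e+01, -4.06443036e+01,  6.99667353e-02,
        2.95662554e-02, -1.47504061e-04]), 'tcp_pos': array([0.19191587, 0.56817132, 0.23250318]), 'eef_rot': array([ 0.69759449,  0.11399093,  0.69789974, -0.1153427 ]), 'contact_force': array([-0.33553989, -0.24085719, -0.22226547]), 'ft_torque': array([ 0.03010977,  0.02884108, -0.01134284]), 'finger_gap': 0.08789729341033349}
```

View pics/top0.png

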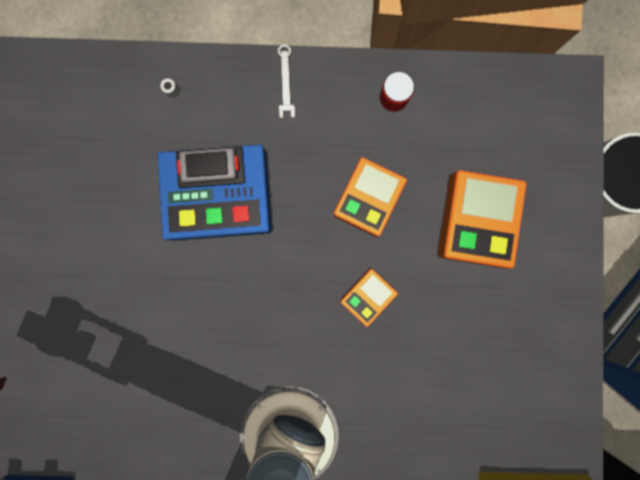

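View pics/scene0.png

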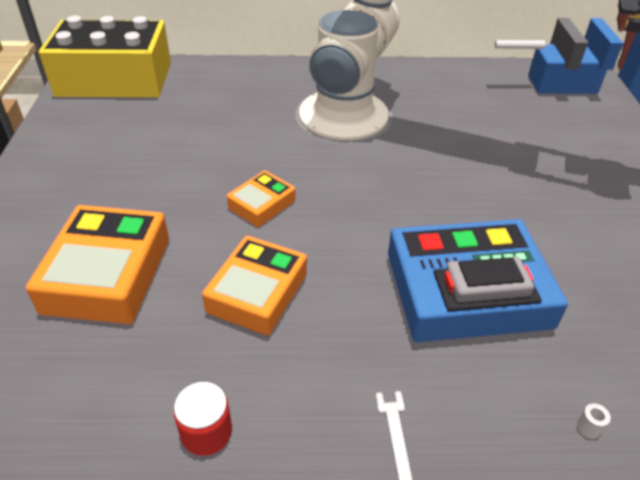

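Top view: the blue charger is at the left, with yellow at (187,217), green at (214,215) and red at (241,213). The battery is behind the keys (up = +x). Three orange testers stand to the right. Next I measure the keys with depth from both cameras.

```bash
python3 - <<'E'
from h import *
for n,pts in (("top",dict(Y=(187,217),G=(214,215),R=(241,213),bat=(207,165),base=(290,430),table=(300,220),T=(370,195))),("scene",dict(Y=(499,237),G=(465,239),R=(431,241),bat=(490,272),table=(350,300)))):
    d=np.load(f'pics/{n}0.npy'); im=cv2.imread(f'pics/{n}0.png'); hsv=cv2.cvtColor(im,cv2.COLOR_BGR2HSV)
    for k,(u,v) in pts.items():
        o=''
        if k in 'YGR':
            h=int(hsv[v,u,0]); dh=np.abs(hsv[:,:,0].astype(int)-h); dh=np.minimum(dh,180-dh)
            m=((dh<8)&(hsv[:,:,1]>150)&(hsv[:,:,2]>110)).astype(np.uint8)
            _,l,st,c=cv2.connectedComponentsWithStats(m); i=l[v,u]; o=c[i].round(1),st[i][4]
            u,v=np.rint(c[i]).astype(int)
        print(n,k,world(n,d,u,v).round(4),o)
E
```

```text
top Y [0.5087 0.2368 0.0797] (array([186.6, 217.4]), np.int32(250))
top G [0.5149 0.177  0.0794] (array([213.6, 215.4]), np.int32(215))
top R [0.5211 0.1196 0.0778] (array([240.3, 213.3]), np.int32(236))
top bat [0.6191 0.1866 0.1173] 
top base [ 0.0921 -0.0143  0.1957] 
top table [ 5.156e-01 -1.070e-02 -1.000e-04] 
top T [ 0.5728 -0.1726  0.0574] 
scene Y [0.5077 0.2378 0.0777] (array([498.7, 235.9]), np.int32(341))
scene G [0.5143 0.1782 0.0771] (array([464.8, 238.6]), np.int32(317))
scene R [0.5196 0.1176 0.0776] (array([430.3, 241.1]), np.int32(362))
scene bat [0.6257 0.187  0.1148] 
scene table [ 0.5811 -0.0167 -0.0016]
```

```bash
cat > plan.py <<'E'
from h import *
s=status.state(); q=s["eef_rot"]; r=R.from_quat(np.r_[q[1:],q[0]]); M=r.as_matrix()
print("t",s["t"],"tcp",s["tcp_pos"].round(4),"F",s["contact_force"].round(2),"gap",s["finger_gap"]);print(M.round(3))
Y=np.array([.508,.237]);G=np.array([.5145,.1775])
th=np.arctan2(.0125,.1190) # yaw of charger
ex=np.array([np.cos(th),np.sin(th),0]);ey=np.array([-np.sin(th),np.cos(th),0]);dn=np.array([0,0,-1.])
for s1 in(1,-1):
  for y in(ey,ex):
    N=np.c_[dn,s1*y,np.cross(dn,s1*y)]; print("turn to",(s1*y).round(2),R.from_matrix(M.T@N).as_rotvec().round(4))
for n,k in(("Y",Y),("G",G)):
    for z in(.15,.12,.0895): print(n,z,((M.T@(np.r_[k,z]-s["tcp_pos"]))*100).round(2))
E
python3 plan.py
```

```text
t 0.1 tcp [0.192  0.5682 0.2326] F [ 0.23 -0.34  0.07] gap 0.08803496844166611
[[-0.001  0.32   0.947]
 [-0.002  0.947 -0.32 ]
 [-1.    -0.002 -0.   ]]
turn to [-0.1   0.99  0.  ] [-0.4305 -0.0005  0.0017]
turn to [0.99 0.1  0.  ] [1.1403e+00 9.0000e-04 1.6000e-03]
turn to [ 0.1  -0.99 -0.  ] [2.7111e+00 2.4000e-03 6.0000e-04]
turn to [-0.99 -0.1  -0.  ] [-2.0013e+00 -1.8000e-03  1.1000e-03]
Y 0.15 [  8.3  -21.25  40.54]
Y 0.12 [ 11.3  -21.24  40.54]
Y 0.0895 [ 14.35 -21.23  40.54]
G 0.15 [  8.31 -26.67  43.06]
G 0.12 [ 11.31 -26.67  43.06]
G 0.0895 [ 14.36 -26.66  43.06]
```

>>> play_rows(steps=[[[-0.1, 0, 0], [1, -2.2, 4.2], 0], [[-0.2, 0, 0], [2, -4.5, 8.5], 0], [[-0.3, 0, 0], [3, -6.7, 12.8], 0], [[-0.43, 0, 0], [4, -8.9, 17], 0], [[-0.43, 0, 0], [5, -11.1, 21.2], 0], [[-0.43, 0, 0], [6, -13.3, 25.4], 0], [[-0.43, 0, 0], [7, -15.5, 29.6], 0], [[-0.43, 0, 0], [8.3, -17.7, 33.8], 0]], newtons=20)

```text
t: 0.9
tcp_pos: [0.4565, 0.2906, 0.1496]
eef_rot: [0.706, -0.037, 0.706, 0.036]
contact_force: [1.0, 0.3, 0.1]
finger_gap: 0.0269
```

```bash
python3 plan.py
```

```text
t 0.9 tcp [0.4565 0.2906 0.1496] F [1.   0.27 0.1 ] gap 0.0269142128701893
[[-0.    -0.104  0.995]
 [-0.001  0.995  0.104]
 [-1.    -0.001 -0.   ]]
turn to [-0.1   0.99  0.  ] [-0.0004 -0.0004  0.0013]
turn to [0.99 0.1  0.  ] [1.5704e+00 7.0000e-04 1.4000e-03]
turn to [ 0.1  -0.99 -0.  ] [3.1412e+00 2.0000e-03 7.0000e-04]
turn to [-0.99 -0.1  -0.  ] [-1.5712e+00 -1.4000e-03  7.0000e-04]
Y 0.15 [-0.04 -5.87  4.56]
Y 0.12 [ 2.96 -5.86  4.56]
Y 0.0895 [ 6.01 -5.86  4.57]
G 0.15 [ -0.03 -11.85   4.59]
G 0.12 [  2.97 -11.85   4.59]
G 0.0895 [  6.02 -11.84   4.59]
```

>>> play_rows(steps=[[[0, 0, 0], [0, -2.9, 2.3], 0], [[0, 0, 0], [0, -5.87, 4.57], 0], [[0, 0, 0], [0, -5.87, 4.57], 0], [[0, 0, 0], [2, -5.87, 4.57], 0], [[0, 0, 0], [4, -5.87, 4.57], 0], [[0, 0, 0], [4, -5.87, 4.57], 0], [[0, 0, 0], [4, -5.87, 4.57], 0]])

```text
t: 1.6
tcp_pos: [0.5074, 0.2373, 0.1095]
eef_rot: [0.706, -0.038, 0.707, 0.037]
contact_force: [-0.9, -0.1, 1.0]
finger_gap: 0.0007
```

```bash
python3 - <<'E'
from h import *
import subprocess
s=status.state(); p,d=snap("wrist","w1"); snap("top","t1")
t=cv2.imread("pics/t1.png")[130:260,140:300]; s1=cv2.imread("pics/w1.png")
a=cv2.resize(t,(492,400),interpolation=cv2.INTER_CUBIC)
snap("scene","s1"); b=cv2.resize(cv2.imread("pics/s1.png")[150:350,360:600],(480,400),interpolation=cv2.INTER_CUBIC)
cv2.imwrite("pics/c1.png",cv2.resize(np.hstack([a,b]),None,fx=.82,fy=.82))
E
python3 plan.py
```

```text
t 1.75 tcp [0.5084 0.2375 0.1112] F [ 0.47 -0.26  0.12] gap 0.0003221334617581537
[[ 0.002 -0.105  0.995]
 [-0.     0.995  0.105]
 [-1.    -0.001  0.002]]
turn to [-0.1   0.99  0.  ] [0.0001 0.0016 0.0006]
turn to [0.99 0.1  0.  ] [ 1.5709e+00  1.8000e-03 -8.0000e-04]
turn to [ 0.1  -0.99 -0.  ] [-3.1415e+00 -1.0000e-03  2.6000e-03]
turn to [-0.99 -0.1  -0.  ] [-1.5707e+00  8.0000e-04  1.8000e-03]
Y 0.15 [-3.88 -0.05 -0.04]
Y 0.12 [-0.88 -0.05 -0.05]
Y 0.0895 [ 2.17 -0.04 -0.05]
G 0.15 [-3.88 -6.03 -0.02]
G 0.12 [-0.88 -6.03 -0.02]
G 0.0895 [ 2.17 -6.03 -0.03]
```

View pics/w1.png

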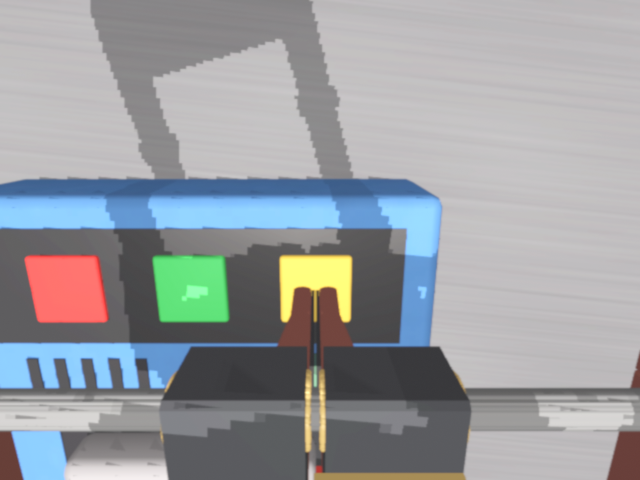

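View pics/c1.png

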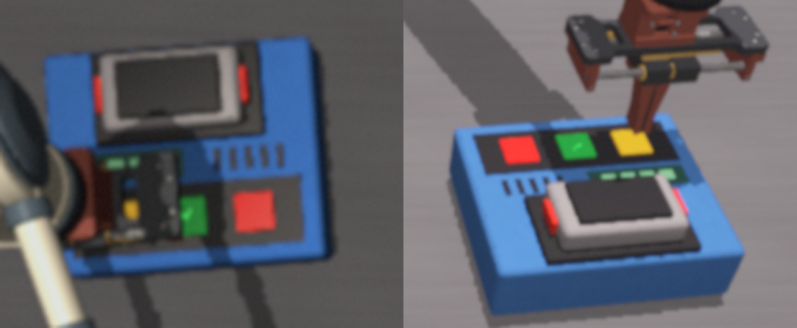

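The fingers are closed over the yellow key at about (315,290) in the wrist view, clear of green. I'll descend in small increments, watching the force.

>>> play_rows(steps=[[[0, 0, 0], [1.0, -0.04, -0.05], 0], [[0, 0, 0], [1.7, -0.04, -0.05], 0], [[0, 0, 0], [1.9, -0.04, -0.05], 0], [[0, 0, 0], [1.9, -0.04, -0.05], 0]])

```text
t: 2.15
tcp_pos: [0.5076, 0.2369, 0.0913]
eef_rot: [0.706, -0.037, 0.706, 0.037]
contact_force: [-0.4, 0.5, -0.9]
finger_gap: 0.0007
```

>>> play_rows(steps=[[[0, 0, 0], [0.1, 0, 0], 0], [[0, 0, 0], [0.2, 0, 0], 0], [[0, 0, 0], [0.2, 0, 0], 0]])

```text
t: 2.45
tcp_pos: [0.5077, 0.2368, 0.0897]
eef_rot: [0.706, -0.037, 0.706, 0.037]
contact_force: [-0.6, 0.2, 2.7]
finger_gap: 0.0006
```

>>> play_rows(steps=[[[0, 0, 0], [0.1, 0, 0], 0], [[0, 0, 0], [0.2, 0, 0], 0], [[0, 0, 0], [0.2, 0, 0], 0]])

```text
t: 2.75
tcp_pos: [0.5077, 0.2369, 0.0884]
eef_rot: [0.706, -0.037, 0.706, 0.037]
contact_force: [-3.8, -1.3, 5.5]
finger_gap: 0.0003
```

>>> play_rows(steps=[[[0, 0, 0], [0.1, 0, 0], 0], [[0, 0, 0], [0.15, 0, 0], 0], [[0, 0, 0], [0.15, 0, 0], 0]])

```text
t: 3.05
tcp_pos: [0.5077, 0.2369, 0.0883]
eef_rot: [0.707, -0.037, 0.706, 0.037]
contact_force: [-5.0, -2.7, 8.9]
finger_gap: 0.0004
```

>>> play_rows(steps=[[[0, 0, 0], [0.2, 0, 0], 0], [[0, 0, 0], [0.3, 0, 0], 0], [[0, 0, 0], [0.3, 0, 0], 0], [[0, 0, 0], [0.3, 0, 0], 0], [[0, 0, 0], [0.3, 0, 0], 0], [[0, 0, 0], [0.3, 0, 0], 0], [[0, 0, 0], [0.3, 0, 0], 0]])

```text
t: 3.75
tcp_pos: [0.5077, 0.2369, 0.0882]
eef_rot: [0.707, -0.037, 0.705, 0.037]
contact_force: [-7.6, -3.4, 13.6]
finger_gap: 0.0005
```

13.6 N was held well beyond half a second. Now I lift and move to the green key.

>>> play_rows(steps=[[[0, 0, 0], [-1, 0, 0], 0], [[0, 0, 0], [-3, 0, 0], 0], [[0, 0, 0], [-3, -3, 0], 0], [[0, 0, 0], [-3, -6, 0], 0], [[0, 0, 0], [-3, -6, 0], 0], [[0, 0, 0], [-3, -6, 0], 0]])

```text
t: 4.35
tcp_pos: [0.5141, 0.1771, 0.1181]
eef_rot: [0.707, -0.036, 0.705, 0.037]
contact_force: [0.0, 0.5, -0.7]
finger_gap: 0.0006
```

```bash
python3 - <<'E'
from h import *
snap("wrist","w2")
E
python3 plan.py
```

```text
t 4.4 tcp [0.5139 0.1776 0.1181] F [ 1.25 -0.42 -1.32] gap 0.0008077982311556116
[[ 0.003 -0.104  0.995]
 [ 0.     0.995  0.104]
 [-1.     0.     0.003]]
turn to [-0.1   0.99  0.  ] [-0.0003  0.003  -0.0001]
turn to [0.99 0.1  0.  ] [ 1.5705  0.0022 -0.0025]
turn to [ 0.1  -0.99 -0.  ] [ 3.1413e+00 -2.0000e-04 -4.7000e-03]
turn to [-0.99 -0.1  -0.  ] [-1.571   0.0025  0.0022]
Y 0.15 [-3.19  5.97  0.04]
Y 0.12 [-0.19  5.97  0.03]
Y 0.0895 [2.86 5.97 0.02]
G 0.15 [-3.19 -0.02  0.06]
G 0.12 [-0.19 -0.02  0.06]
G 0.0895 [ 2.86 -0.02  0.05]
```

View pics/w2.png

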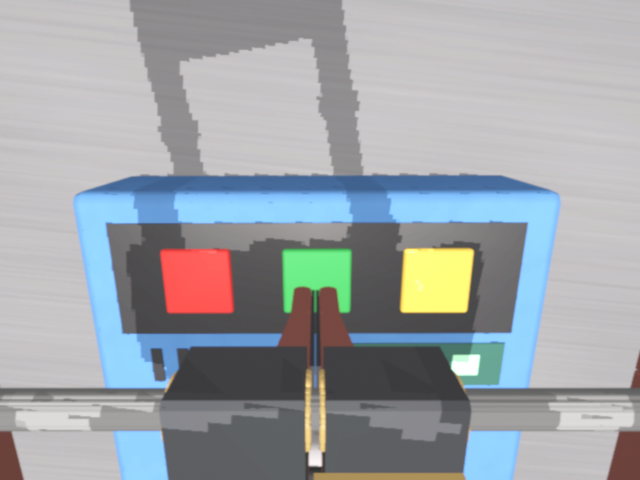

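The fingers are centred on green at (317,285), and a charger lamp is now lit at (465,365). I'll press green the same way.

>>> play_rows(steps=[[[0, 0, 0], [1.5, 0, 0.05], 0], [[0, 0, 0], [2.4, 0, 0.05], 0], [[0, 0, 0], [2.7, 0, 0.05], 0], [[0, 0, 0], [2.8, 0, 0.05], 0], [[0, 0, 0], [2.9, 0, 0.05], 0], [[0, 0, 0], [2.9, 0, 0.05], 0]])

```text
t: 5.0
tcp_pos: [0.5144, 0.178, 0.0894]
eef_rot: [0.707, -0.037, 0.705, 0.037]
contact_force: [-1.8, 0.0, 3.7]
finger_gap: 0.0001
```

>>> play_rows(steps=[[[0, 0, 0], [0.1, 0, 0], 0], [[0, 0, 0], [0.2, 0, 0], 0], [[0, 0, 0], [0.3, 0, 0], 0], [[0, 0, 0], [0.35, 0, 0], 0], [[0, 0, 0], [0.35, 0, 0], 0]])

```text
t: 5.5
tcp_pos: [0.5146, 0.178, 0.0882]
eef_rot: [0.708, -0.037, 0.705, 0.037]
contact_force: [-7.1, -0.4, 12.5]
finger_gap: 0.0007
```

>>> play_rows(steps=[[[0, 0, 0], [0.3, 0, 0], 0], [[0, 0, 0], [0.3, 0, 0], 0], [[0, 0, 0], [0.3, 0, 0], 0], [[0, 0, 0], [0.3, 0, 0], 0], [[0, 0, 0], [0.3, 0, 0], 0]])

```text
t: 6.0
tcp_pos: [0.5146, 0.178, 0.0882]
eef_rot: [0.708, -0.037, 0.704, 0.037]
contact_force: [-8.6, -1.3, 15.5]
finger_gap: 0.0006
```

>>> play_rows(steps=[[[0, 0, 0], [-1.5, 0, 0], 0], [[0, 0, 0], [-5, 0, 0], 0], [[0, 0, 0], [-9, 0, 0], 0], [[0, 0, 0], [-9, 0, 0], 0], [[0, 0, 0], [-9, 0, 0], 0], [[0, 0, 0], [-9, 0, 0], 0]])

```text
t: 6.6
tcp_pos: [0.5139, 0.1776, 0.1765]
eef_rot: [0.708, -0.037, 0.705, 0.037]
contact_force: [-0.2, -0.5, 0.1]
finger_gap: 0.0006
```

```bash
python3 - <<'E'
from h import *
snap("wrist","w3"); s=status.state(); print(s["t"],s["tcp_pos"],s["contact_force"])
E
```

```text
6.65 [0.51366465 0.17758234 0.17615059] [ 0.0255502  -0.43700678 -0.37132078]
```

View pics/w3.png

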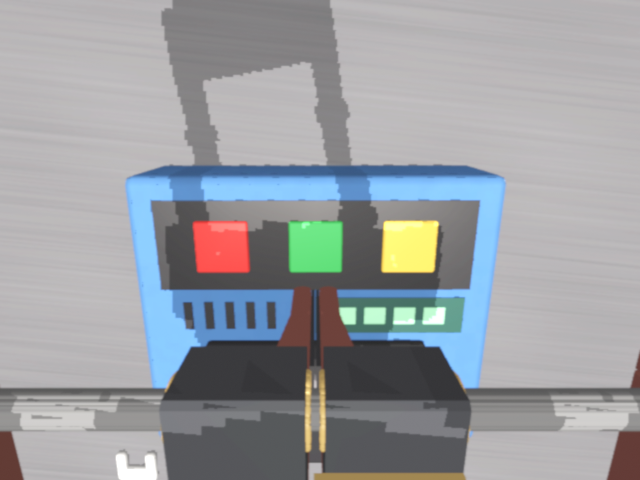

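The fingers are well clear of all the keys (around (220–410,247)) and the wrist force is about zero. I'll hand in.

```bash
python3 -c "
from h import *
print(bot.hand_in())"
```

```text
the job is handed in; nothing more can be done
None
```

I pressed the yellow key and then the green key with closed fingers, each down to its stop, and handed the job in. `hand_in` gives no verdict, so whether it passed is not confirmed.

- **Yellow key:** the wrist force read 8.9 N and then 13.6 N downward over about 0.7 s, with the TCP at 0.088 m, the height expected at the stop.
- **Green key:** the force read 12.5 to 15.5 N over at least 0.5 s, at the same height.
- **Sideways force:** up to about 9 N appeared at the wrist while pressing, most likely friction at the fingertips. It went back to zero on release.
- **Final state:** the fingers are about 87 mm above the keys and the wrist force is about 0 (within 0.5 N). I handed in at about 6.7 s.
- **Left alone:** the arm did not go near the red key or any of the orange testers.
- **Position check:** top and scene cameras agreed on the key positions within about 2 mm, and the key spacing came out at the given 60 mm.

No check failed. I first took a lamp on the charger to have lit after the yellow press. However, the earlier pictures already show the lamp row light, so I don't count that as evidence.

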